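# Set the stock jars out by size beside the scale

## Task

Get the weighing place ready: stand the four black-lidded white jars upright in the divided wooden tray, one in the middle of each compartment, in order of size, with the smallest next to the weighing scale and the largest at the far end by the pail. Set each jar down gently, do not tip one over on the way, and leave the green-glass muller standing where it is.

Things in the scene. Friction and masses are not known exactly. Their poses are not given: they have to be found in the camera images.
- jar_a_mid (a point): the smallest of the four closed stock jars: white plastic cylinder with a blank paper label and a black screw lid, 40 mm in diameter (lid 2 mm less) and 56 mm tall over all, the lid being the top 16 mm; about 90 g. The point is the jar's centre, half-way up (28 mm above its flat underside); z up.
- jar_b_mid (a point): the second smallest of the four closed stock jars: white plastic cylinder with a blank paper label and a black screw lid, 47 mm in diameter (lid 2 mm less) and 74 mm tall over all, the lid being the top 16 mm; about 150 g. The point is the jar's centre, half-way up (37 mm above its flat underside); z up.
- jar_c_mid (a point): the second largest of the four closed stock jars: white plastic cylinder with a blank paper label and a black screw lid, 54 mm in diameter (lid 2 mm less) and 92 mm tall over all, the lid being the top 16 mm; about 220 g. The point is the jar's centre, half-way up (46 mm above its flat underside); z up. A hand that is shallow between the fingers should hold it above the middle.
- jar_d_mid (a point): the largest of the four closed stock jars: white plastic cylinder with a blank paper label and a black screw lid, 61 mm in diameter (lid 2 mm less) and 110 mm tall over all, the lid being the top 16 mm; about 320 g. The point is the jar's centre, half-way up (55 mm above its flat underside); z up. A hand that is shallow between the fingers should hold it above the middle.
- bay_1 (a point): the first of the four equal compartments, side by side, of the shallow wooden tray fixed on the bench; compartments run 1, 2, 3, 4 along the tray's -y direction at 96 mm spacing. Each is 90 x 90 mm inside; walls and dividers are 6 mm thick and stand 9 mm above the compartment's floor (14 mm above the bench). The point is the centre of the compartment's floor, 5 mm above the bench; x across the tray (roughly away from the robot), y along the row (from 4 towards 1), z up.
- bay_2 (a point): the second of the four equal compartments, side by side, of the shallow wooden tray fixed on the bench; compartments run 1, 2, 3, 4 along the tray's -y direction at 96 mm spacing. Each is 90 x 90 mm inside; walls and dividers are 6 mm thick and stand 9 mm above the compartment's floor (14 mm above the bench). The point is the centre of the compartment's floor, 5 mm above the bench; x across the tray (roughly away from the robot), y along the row (from 4 towards 1), z up.
- bay_3 (a point): the third of the four equal compartments, side by side, of the shallow wooden tray fixed on the bench; compartments run 1, 2, 3, 4 along the tray's -y direction at 96 mm spacing. Each is 90 x 90 mm inside; walls and dividers are 6 mm thick and stand 9 mm above the compartment's floor (14 mm above the bench). The point is the centre of the compartment's floor, 5 mm above the bench; x across the tray (roughly away from the robot), y along the row (from 4 towards 1), z up.
- bay_4 (a point): the last of the four equal compartments, side by side, of the shallow wooden tray fixed on the bench; compartments run 1, 2, 3, 4 along the tray's -y direction at 96 mm spacing. Each is 90 x 90 mm inside; walls and dividers are 6 mm thick and stand 9 mm above the compartment's floor (14 mm above the bench). The point is the centre of the compartment's floor, 5 mm above the bench; x across the tray (roughly away from the robot), y along the row (from 4 towards 1), z up.
- scale: the weighing scale, fixed: grey, 200 x 150 mm and 47 mm high, with a round steel pan 122 mm across and a black display strip. It stands just beyond one end of the tray, next to compartment 1 or compartment 4 (about 165 mm from that compartment's centre); a white lidded pail 85 mm high and 116 mm across stands at the other end (lidded pails elsewhere on the bench do not matter). Origin: centre of its underside; x from display to pan.
- muller_mid (a point): a loose green-glass muller (pigment grinder) standing among the jars: foot 56 mm in diameter, narrow stem, knob 36 mm across on top, 88 mm tall, 300 g. To be left standing. The point is on its axis half-way up, 44 mm above its underside.
Not all that is in view belongs to the job. Leave any purple or yellow look-alike of the part that bears jar_a_mid alone.

How it is judged (in metres and radians):
At the end, for the whole second after the job is handed in: All four jars stand at rest on the floors of their compartments, upright within 0.1 rad, each within 15 mm of the middle of its compartment and not more than 5 mm above its floor; counted from the scale's end of the tray they go smallest, second smallest, second largest, largest (((y of scale in the frame of bay_1 above 0 m and horizontal distance between jar_a_mid and bay_1 below 0.015 m and z of jar_a_mid in the frame of bay_1 below 0.033 m and horizontal distance between jar_b_mid and bay_2 below 0.015 m and z of jar_b_mid in the frame of bay_2 below 0.042 m and horizontal distance between jar_c_mid and bay_3 below 0.015 m and z of jar_c_mid in the frame of bay_3 below 0.051 m and horizontal distance between jar_d_mid and bay_4 below 0.015 m and z of jar_d_mid in the frame of bay_4 below 0.06 m) or (y of scale in the frame of bay_1 below 0 m and horizontal distance between jar_a_mid and bay_4 below 0.015 m and z of jar_a_mid in the frame of bay_4 below 0.033 m and horizontal distance between jar_b_mid and bay_3 below 0.015 m and z of jar_b_mid in the frame of bay_3 below 0.042 m and horizontal distance between jar_c_mid and bay_2 below 0.015 m and z of jar_c_mid in the frame of bay_2 below 0.051 m and horizontal distance between jar_d_mid and bay_1 below 0.015 m and z of jar_d_mid in the frame of bay_1 below 0.06 m)) and angle between each of jar_a_mid, jar_b_mid, jar_c_mid, jar_d_mid's own z axis and vertical below 0.1 rad and linear speed of each of jar_a, jar_b, jar_c, jar_d below 0.02 m/s); the robot touches nothing.
It fails at once if a jar is tipped over (angle between any of jar_a_mid, jar_b_mid, jar_c_mid, jar_d_mid's own z axis and vertical above 0.6 rad).
It fails at once if a jar is dropped into the tray or banged against it (contact force between any of jar_a, jar_b, jar_c, jar_d and tray above 40 N).
It fails at once if the glass muller is knocked over or pushed more than 40 mm from its place (angle between muller_mid's own z axis and vertical above 0.5 rad or distance of muller_mid from where it was at the start of the episode above 0.04 m).
It also fails if it takes over 120 s, if anything falls off the work surface, if the arm or the gripper's body presses on something with over 40 N, if the wrist force passes 120 N, or if a joint passes its speed limit or range.

## Robot

A 6-joint arm with a two-finger parallel gripper is mounted at the origin on the work surface. World frame = base frame: x ahead of the robot, y to its left, z up, the work surface at z = 0. Lengths are in mm, angles in rad, forces in N, time in s.
With the tool pointing down it reaches from about 250 to 800 mm from the base axis. Payload 8.5 kg.
Tool frame: the origin (TCP) lies on the centre line of the jaws, within the pads' length; the fingertips stand 8 mm ahead of it and the grasp point (between the pads) lies 11 mm behind it; z points along the fingers, y is the line along which they close (so a half turn about z gives the same grasp; the last joint's range is limited). The gripper opens to 85 mm and grips with 20 to 120 N. Pads are 22 mm wide; open, the fingers measure 114 mm over their backs; the gripper's body (76 mm by 85 mm) begins 54 mm behind the grasp point. The pads swing forward as they close: fully open they stand 13 mm farther back than shut.
Start: joints at [1.109, 0.238, -0.013, 1.319, 0, 1.571], TCP at [233.898, 469.969, 239.276] pointing down, gripper open.
Joint ranges: [-2.66, 2.66], [-1.03, 1.9], [-1.14, 1.46], [-1.82, 2.27], [-1.45, 1.34], [-3.14, 3.14]. Speed limits (rad/s): [2.22, 2.22, 2.79, 3.14, 3.14, 3.14].

## Interface

Orientations are given as a rotation vector (axis times angle).
In Python, from workcell import bot gives the robot as it stands.
- The arm moves only by the tool jog_arm, never from a script. Its argument "rows" is a list that holds one entry, the list of rows, each a list of 7 numbers: the shift along the tool's x, y, z in units of 30 mm (1.0 is 30 mm), then the turn, a rotation vector about the tool's x, y, z in rad, then the closure in counts, from 0 (fully open) to 255 (shut). In form: [[[x, y, z, rx, ry, rz, grip], ...]]. A call has 1 to 5 rows; each row is the pose to reach, as a shift and turn from the pose commanded when the call began, along the tool's axes at that moment; what a row does not reach only later rows make up. A row lasts 1/8 s, in which the tool goes at most 62.5 mm and 10.7 degrees, less where a joint would pass 70% of its speed; a pose out of reach is approached as far as the arm can. A call with a gripper value outside its range is refused whole. The fingers move at their own pace and stop on an object; "newtons" is the grip in N (left out, the last holds). Time passes only in rows, so rows that repeat a pose let the fingers close. It gives the time, the measured TCP pose, the force, the opening and the grip force at its end, in the units of the state.
- bot.get_obs(): the state, without advancing time (a new reading comes with each control period).
- bot.snapshot(name): name is "side" or "top" or "wrist"; returns the picture (384x512x3 uint8, red, green, blue); there is no depth.
- bot.calibration(name): a dict with "fovy" (degrees; the focal length in pixels is half the picture's height over the tangent of half this angle, whatever the lens; pixels are square), "cx", "cy" (the principal point, pixels), "k1" (the pictures are not rectified: a ray, as slopes to the right and down, at radius r is drawn at 1 + k1 r^2 times it, then the intrinsics apply), "extrinsics" (4x4, takes a point from camera to world coordinates). Camera axes: x right, y down, z forward; pixel columns grow to the right and rows downward; lengths in mm; the calibration is good to about 2 mm. A picture is of the moment at which its call begins: read the wrist's pose just before it. calibration takes no time and is no camera call; for the wrist camera it gives the pose at the moment of the call.
- bot.close_job(): hands the job in; it is judged then, once.
The state is a dict: "t": time; "joints": joint angles; "qvel": joint speeds; "tau": joint torques, N m; "tool_pos": TCP position; "tcp_rot": TCP orientation; "contact_force": force on the tool from outside, world axes, zero at the start; "ft_torque": the same for the moment, N m; "gripper_width": finger opening in mm; "grip_force": force on a finger pad.
Only numpy, scipy, OpenCV 4.12 (cv2) and the standard library are available. Lean on these libraries where they do the work, as an engineer would, in place of code of your own. Each camera call takes 0.05 s, during which the arm holds its last target. There are 200 camera calls.

## Working session

There is one attempt and no reset: what is moved stays moved. The work goes in short steps, Python scripts to look and compute and a tool call to move; the robot and the scene stay as the last step left them, time stands still between calls to the robot, and variables do not carry over. Pictures are saved under pics/ and viewed, at most 14 in all, crops included, and the job is handed in when it is done.

Besides the shell and the picture viewer there is one more tool, called as name(argument=value, ...), one argument or row to a line, values as JSON. jog_arm: Moves the arm, as the interface text tells. Its arguments: {"type":"object","properties":{"rows":{"type":"array","items":{"type":"array","items":{"type":"array","items":{"type":"number"}}}},"newtons":{"type":"number"}},"required":["rows"]}

```bash
mkdir -p pics; ls; python3 - <<'E'
from workcell import bot
import cv2, numpy as np
print(bot.get_obs())
for n in ("side","top"):
    c=bot.calibration(n); print(n,c)
    cv2.imwrite(f"pics/{n}0.png",cv2.cvtColor(bot.snapshot(n),cv2.COLOR_RGB2BGR))
E
```

```text
pics
{'t': 0.0, 'joints': array([ 1.10901110e+00,  2.38790605e-01, -1.42553527e-02,  1.31918491e+00,
       -6.38910139e-06,  1.57076751e+00]), 'qvel': array([ 0.00155075,  0.00149591,  0.00029586, -0.00041514, -0.00025313,
       -0.00064051]), 'tau': array([ 2.28520170e-03, -5.38778329e+01,  3.46433508e+01,  1.85114593e-02,
        1.66082405e-04,  2.45153052e-05]), 'tool_pos': array([233.73659701, 469.65358775, 238.67202699]), 'tcp_rot': array([-7.18824648e-01, -3.05791875e+00,  2.19563820e-03]), 'contact_force': array([-0.33177755,  0.60880807, -0.30974698]), 'ft_torque': array([-0.01280992,  0.00017986,  0.04963274]), 'grip_force': 0.0, 'gripper_width': 85.30466336758211}
side {'fovy': 53.59961627545935, 'cx': 259.2626319179524, 'cy': 188.15039345934002, 'k1': -0.017562314003476905, 'extrinsics': array([[ 9.30026769e-01, -2.17665616e-01,  2.96094391e-01,
         2.94861588e+02],
       [-3.67425697e-01, -5.66035623e-01,  7.37971565e-01,
        -6.33930639e+02],
       [ 6.96893794e-03, -7.95125998e-01, -6.06404223e-01,
         5.80774819e+02],
       [ 0.00000000e+00,  0.00000000e+00,  0.00000000e+00,
         1.00000000e+00]])}
top {'fovy': 42.14588332183756, 'cx': 255.30572289674308, 'cy': 192.96849499626737, 'k1': -0.206358064596449, 'extrinsics': array([[ 2.39929345e-02, -9.97511170e-01,  6.63008669e-02,
         4.37133173e+02],
       [-9.99633499e-01, -2.47700002e-02, -1.09230978e-02,
         7.71283907e+00],
       [ 1.25381846e-02, -6.60144904e-02, -9.97739886e-01,
         1.42621315e+03],
       [ 0.00000000e+00,  0.00000000e+00,  0.00000000e+00,
         1.00000000e+00]])}
```

View pics/top0.png

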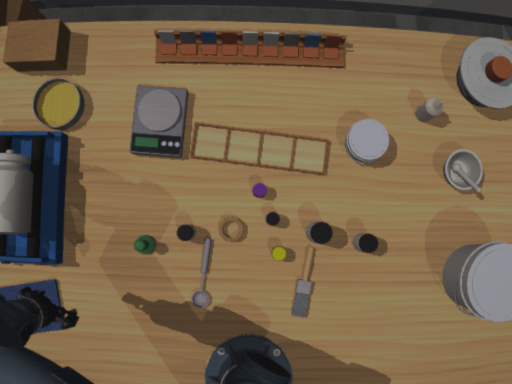

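View pics/side0.png

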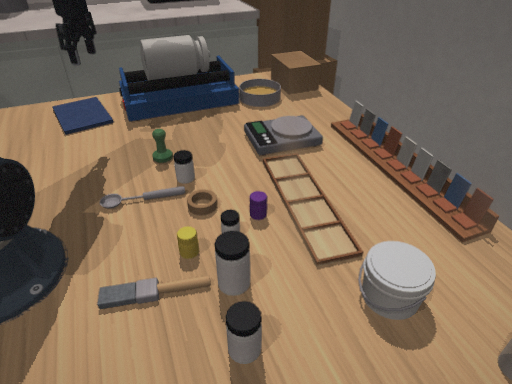

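Top view: black lids at (186,233), (273,218), (320,233) and (368,243). The purple (260,190) and yellow (279,254) ones are look-alikes, and the muller is at (145,244). The scale (159,122) is at the left (+y) end of the tray, and its pail is at (368,141). Next I'll measure the lids and tray in both views.

```bash
cat > h.py <<'E'
import numpy as np, cv2
from workcell import bot
def K(c):
    f=192/np.tan(np.radians(c["fovy"]/2)); return np.array([[f,0,c["cx"]],[0,f,c["cy"]],[0,0,1.]])
def rays(c,px):
    u=cv2.undistortPoints(np.float64(px).reshape(-1,1,2),K(c),np.array([c["k1"],0,0,0.])).reshape(-1,2)
    E=c["extrinsics"]; return E[:3,3], np.c_[u,np.ones(len(u))]@E[:3,:3].T
def plane(c,px,z):
    o,d=rays(c,px); return o+d*((z-o[2])/d[:,2])[:,None]
def tri(c1,p1,c2,p2):
    o1,d1=rays(c1,[p1]);o2,d2=rays(c2,[p2]);d1=d1[0];d2=d2[0]
    s=np.linalg.lstsq(np.c_[d1,-d2],o2-o1,rcond=None)[0]
    a=o1+s[0]*d1;b=o2+s[1]*d2; return (a+b)/2,np.linalg.norm(a-b)
def project(c,P):
    E=c["extrinsics"]; R=E[:3,:3].T; t=-R@E[:3,3]
    return cv2.projectPoints(np.float64(P).reshape(-1,1,3),cv2.Rodrigues(R)[0],t,K(c),np.array([c["k1"],0,0,0.]))[0].reshape(-1,2)
E
python3 - <<'E'
from h import *
np.set_printoptions(precision=1,suppress=True)
T=cv2.imread("pics/top0.png");S=cv2.imread("pics/side0.png");ct=bot.calibration("top");cs=bot.calibration("side")
def blobs(im,roi,thr=60,lo=30):
    x0,y0,x1,y1=roi;g=im.max(2)[y0:y1,x0:x1]
    n,l,st,c=cv2.connectedComponentsWithStats((g<thr).astype(np.uint8))
    for i in range(1,n):
        if st[i,4]>lo: print(st[i]+[x0,y0,0,0,0],c[i]+[x0,y0])
print("top");blobs(T,(165,200,400,262))
print("side");blobs(S,(165,140,275,345))
# lid top circles
for p in [(186,233),(273,218),(320,233),(368,243)]:
    print(p,[plane(ct,[p],z)[0] for z in (56,74,92,110)])
# tray wall mask: brown/darker than light floors
hsv=cv2.cvtColor(T,cv2.COLOR_BGR2HSV)
for p in [(211,140),(310,155),(205,128),(197,140),(240,250),(220,190)]: print(p,hsv[p[1],p[0]])
cv2.imwrite("pics/crop1.png",cv2.resize(T[115:265,130:400],None,fx=2.9,fy=2.9,interpolation=cv2.INTER_CUBIC))
E
```

```text
top
[266 212  14  13 133] [272.5 218.5]
[310 222  22  22 369] [320.9 232.6]
[177 225  18  16 215] [185.5 232.3]
[359 234  19  19 286] [367.9 242.9]
side
[250 140  25  15 129] [262.3 149.1]
[257 140  18   6  68] [264.9 142.1]
[174 151  18  13 205] [182.5 157. ]
[261 200   5  19  54] [263.5 209.8]
[221 210  18  16 236] [229.6 217.6]
[215 231  34  30 810] [231.6 245.4]
[226 302  35  35 992] [243.1 318.8]
(186, 233) [array([413.1, 180.7,  56. ]), array([413.4, 178.4,  74. ]), array([413.7, 176.2,  92. ]), array([414. , 173.9, 110. ])]
(273, 218) [array([460.4, -57.6,  56. ]), array([460.1, -56.7,  74. ]), array([459.8, -55.9,  92. ]), array([459.5, -55. , 110. ])]
(320, 233) [array([ 421.9, -188.4,   56. ]), array([ 422.1, -185.8,   74. ]), array([ 422.3, -183.3,   92. ]), array([ 422.5, -180.7,  110. ])]
(368, 243) [array([ 396.5, -324. ,   56. ]), array([ 397.1, -319.7,   74. ]), array([ 397.6, -315.3,   92. ]), array([ 398.1, -311. ,  110. ])]
(211, 140) [ 22  85 147]
(310, 155) [ 20  88 147]
(205, 128) [ 19  95 147]
(197, 140) [ 18  97 139]
(240, 250) [ 17 114 147]
(220, 190) [ 16 118 147]
```

View pics/crop1.png

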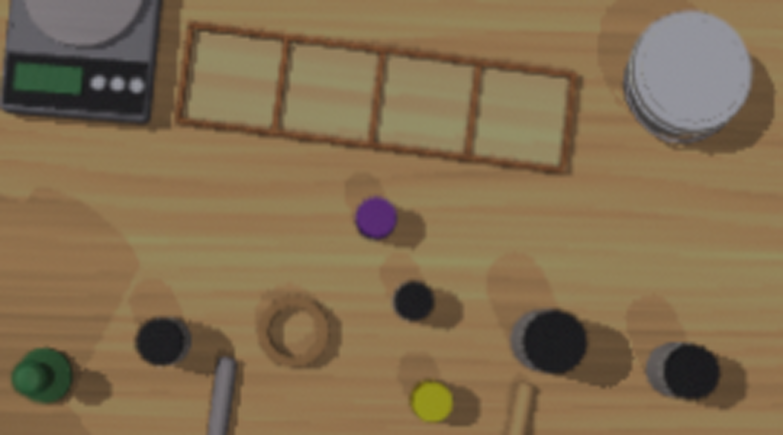

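Lid diameters in the crop (full-picture pixels) come to about 38, 45, 51 and 58 mm. So A=(273,218), B=(186,233), C=(368,243), D=(320,233), and all four have black lids, unlike the purple and yellow ones. Next come the exact positions and the tray rectangle.

```bash
python3 - <<'E'
from h import *
np.set_printoptions(precision=1,suppress=True)
T=cv2.imread("pics/top0.png");ct=bot.calibration("top");cs=bot.calibration("side")
L={"A":((272.5,218.5),(229.6,217.6),56),"B":((185.5,232.3),(182.5,157),74),"C":((367.9,242.9),(243.1,318.8),92),"D":((320.9,232.6),(231.6,245.4),110)}
for k,(p,s,h) in L.items(): print(k,"top",plane(ct,[p],h-3)[0],"tri",*tri(ct,p,cs,s),"expected z~",h-4)
# tray: walls are redder/darker than the bench
hsv=cv2.cvtColor(T,cv2.COLOR_BGR2HSV)
m=((hsv[...,0]<16)&(hsv[...,1]>125)&(hsv[...,2]<135)).astype(np.uint8)
m[:112]=0;m[180:]=0;m[:,:185]=0;m[:,335:]=0
n,l,st,c=cv2.connectedComponentsWithStats(m,connectivity=8);i=1+st[1:,4].argmax();print(st[i])
pts=plane(ct,np.argwhere(l==i)[:,::-1],14)[:,:2].astype(np.float32)
r=cv2.minAreaRect(pts);print("tray rect",r,"expect 390x102");cv2.boxPoints(r)
# holes (floors), robust check
f=cv2.findContours((l==i).astype(np.uint8),cv2.RETR_CCOMP,cv2.CHAIN_APPROX_NONE)
for q,hh in zip(f[0],f[1][0]):
    if hh[3]>=0 and cv2.contourArea(q)>200:
        w=cv2.minAreaRect(plane(ct,q.reshape(-1,2),10)[:,:2].astype(np.float32));print("hole",w)
E
```

```text
A top [459.1 -56.4  53. ] tri [459.5 -56.8  47. ] 0.7068285397933673 expected z~ 52
B top [415.2 180.2  71. ] tri [414.8 181.   65.8] 0.7318012035538882 expected z~ 70
C top [ 397.8 -315.8   89. ] tri [ 397.6 -317.5   82. ] 0.09342294590139899 expected z~ 88
D top [ 423.6 -183.5  107. ] tri [ 423.9 -184.6  100.2] 0.6562480159850105 expected z~ 106
[190 123 139  52 929]
tray rect ((660.7166748046875, -16.529937744140625), (392.5452880859375, 104.7208480834961), 83.98310089111328) expect 390x102
hole ((645.6288452148438, -160.1170196533203), (96.51101684570312, 97.06387329101562), 84.16949462890625)
hole ((655.81982421875, -64.52714538574219), (96.13722229003906, 97.35250091552734), 84.28193664550781)
hole ((665.6596069335938, 31.119647979736328), (96.3046646118164, 96.82869720458984), 83.93683624267578)
hole ((675.6995239257812, 126.66357421875), (95.97338104248047, 97.14415740966797), 84.16878509521484)
```

```bash
cat > go.py <<'E'
# usage: go.py x y z [yaw_deg of tool y] ; prints shift (units) and turn in tool axes from the present pose
import sys; from h import *; from scipy.spatial.transform import Rotation as R
o=bot.get_obs(); a=list(map(float,sys.argv[1:])); yaw=np.radians(a[3] if len(a)>3 else -6)
r=R.from_rotvec(o["tcp_rot"]); y=np.r_[np.cos(yaw),np.sin(yaw),0]; z=np.r_[0,0,-1.]
tgt=R.from_matrix(np.c_[np.cross(y,z),y,z])
np.set_printoptions(precision=3,suppress=True)
print("t",o["t"],"pos",o["tool_pos"],"shift",r.inv().apply(np.array(a[:3])-o["tool_pos"])/30,"turn",(r.inv()*tgt).as_rotvec(),"w",o["gripper_width"],"F",o["contact_force"],o["grip_force"])
E
python3 go.py 459.2 -56.5 180
```

```text
t 0.1 pos [233.753 469.687 238.735] shift [-14.543 -12.351   1.974] turn [-0.001  0.001  1.214] w 85.10539101667152 F [-0.517 -0.637 -0.324] 0.0
```

jog_arm(
  rows=[
    [[-14.54,-12.35,1.0,0,0,1.214,0],[-14.54,-12.35,1.0,0,0,1.214,0],[-14.54,-12.35,1.0,0,0,1.214,0],[-14.54,-12.35,1.0,0,0,1.214,0],[-14.54,-12.35,1.0,0,0,1.214,0]],
  ],
)

```text
t: 0.72
tool_pos: [357.1, 181.3, 222.8]
tcp_rot: [2.03, 2.398, 0.0]
contact_force: [1.3, -0.0, 0.1]
gripper_width: 85.7
grip_force: 0.0
```

```bash
python3 go.py 459.2 -56.5 180
```

```text
t 0.725 pos [357.114 181.313 222.812] shift [-8.38   2.047  1.428] turn [ 0.    -0.     0.271] w 85.66211517364154 F [ 1.309 -0.029  0.106] 0.0
```

jog_arm(
  rows=[
    [[-8.38,2.05,1.43,0,0,0.271,0],[-8.38,2.05,1.43,0,0,0.271,0],[-8.38,2.05,1.43,0,0,0.271,0],[-8.38,2.05,1.43,0,0,0.271,0],[-8.38,2.05,1.43,0,0,0.271,0]],
  ],
)

```text
t: 1.35
tool_pos: [460.8, -57.2, 179.0]
tcp_rot: [-2.333, -2.103, 0.002]
contact_force: [-0.8, 0.0, -0.1]
gripper_width: 85.5
grip_force: 0.0
```

```bash
python3 go.py 459.2 -56.5 120; python3 - <<'E'
from h import *
c=bot.calibration("wrist");print(c)
cv2.imwrite("pics/w1.png",cv2.cvtColor(bot.snapshot("wrist"),cv2.COLOR_RGB2BGR))
E
```

```text
t 1.35 pos [460.802 -57.194 179.004] shift [ 0.018 -0.053  1.967] turn [-0.001  0.001  0.001] w 85.54153587359967 F [-0.781  0.002 -0.07 ] 0.0
{'fovy': 67.81455086662615, 'cx': 255.39831398788635, 'cy': 191.33346470665282, 'k1': 0.010864417508464489, 'extrinsics': array([[ 9.94636384e-01, -9.89352253e-02, -3.01709206e-02,
         4.67630347e+02],
       [-1.03413421e-01, -9.56927270e-01, -2.71285579e-01,
         1.13652048e+01],
       [-2.03167678e-03,  2.72950585e-01, -9.62025909e-01,
         3.12551595e+02],
       [ 0.00000000e+00,  0.00000000e+00,  0.00000000e+00,
         1.00000000e+00]])}
```

View pics/w1.png

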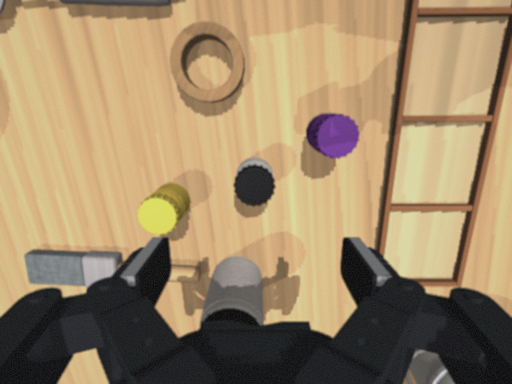

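Wrist view: A's black lid is at (255,186) between the yellow (160,213) and purple (337,135) look-alikes. Jar D is behind, at (235,290). I'll check A's position from here.

```bash
cat >> h.py <<'E'
def lid(c,im,guess,zt,thr=60,win=45):
    "lid centre: dark blob nearest the projection of guess (x,y) at z=zt-5; top face ray on plane zt-3"
    p=project(c,[[*guess,zt-5]])[0]; x0,y0=np.maximum(np.int32(p-win),0); g=im.max(2)[y0:y0+2*win,x0:x0+2*win]
    n,l,st,ce=cv2.connectedComponentsWithStats((g<thr).astype(np.uint8))
    i=max(range(1,n),key=lambda i:st[i,4]-20*np.hypot(*(ce[i]+[x0,y0]-p))); ct=ce[i]+[x0,y0]
    return ct,st[i],plane(c,[ct],zt-3)[0]
E
python3 - <<'E'
from h import *
c=bot.calibration("wrist");im=cv2.imread("pics/w1.png");print(lid(c,im,(459,-56.5),56))
E
```

```text
(array([253.90110827, 184.95055413]), array([  26,   26,   39,   39, 1173], dtype=int32), array([458.70050186, -54.99695421,  53.        ]))
```

jog_arm(
  rows=[
    [[0.04,-0.06,2.0,0,0,0,0],[0.04,-0.06,3.8,0,0,0,0],[0.04,-0.06,4.8,0,0,0,0],[0.04,-0.06,5.13,0,0,0,0],[0.04,-0.06,5.13,0,0,0,0]],
  ],
  newtons=40,
)

```text
t: 2.02
tool_pos: [458.6, -52.1, 26.5]
tcp_rot: [-2.328, -2.109, 0.0]
contact_force: [0.6, -0.1, -0.5]
gripper_width: 85.3
grip_force: 0.0
```

jog_arm(
  rows=[
    [[0,0,0,0,0,0,160],[0,0,0,0,0,0,255],[0,0,0,0,0,0,255],[0,0,0,0,0,0,255],[0,0,0,0,0,0,255]],
  ],
  newtons=40,
)

```text
t: 2.65
tool_pos: [459.3, -52.8, 27.3]
tcp_rot: [2.328, 2.107, 0.002]
contact_force: [-1.4, 0.7, 9.6]
gripper_width: 38.3
grip_force: 39.1
```

```bash
python3 go.py 459.2 -56.5 120
```

```text
t 2.65 pos [459.313 -52.814  27.266] shift [-0.122  0.014 -3.091] turn [ 0.002 -0.     0.005] w 38.257493122156326 F [-1.366  0.687  9.639] 39.08761236816645
```

jog_arm(
  rows=[
    [[0,0,-0.3,0,0,0,255],[0,0,-1.2,0,0,0,255],[0,0,-2.4,0,0,0,255],[0,0,-3.2,0,0,0,255],[0,0,-3.2,0,0,0,255]],
  ],
)

```text
t: 3.28
tool_pos: [459.8, -52.9, 124.1]
tcp_rot: [2.327, 2.106, 0.004]
contact_force: [-0.3, -0.4, -1.1]
gripper_width: 38.2
grip_force: 40.6
```

```bash
python3 go.py 675.7 129 120; python3 - <<'E'
from h import *
cv2.imwrite("pics/w2.png",cv2.cvtColor(bot.snapshot("wrist"),cv2.COLOR_RGB2BGR))
E
```

```text
t 3.275 pos [459.834 -52.917 124.124] shift [6.75  6.556 0.161] turn [0.004 0.    0.005] w 38.170062703345515 F [-0.279 -0.441 -1.148] 40.63214390538633
```

View pics/w2.png

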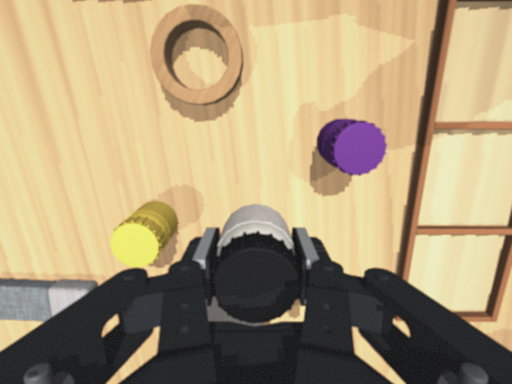

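A is held upright, with its lid at (257,285) and the pads squarely on it. Carrying it to bay 1.

jog_arm(
  rows=[
    [[0.8,0.8,0,0,0,0,255],[2.0,2.0,0,0,0,0,255],[3.3,3.2,0,0,0,0,255],[4.6,4.5,0,0,0,0,255],[5.7,5.6,0,0,0,0,255]],
  ],
)

```text
t: 3.95
tool_pos: [643.5, 102.1, 120.4]
tcp_rot: [-2.328, -2.108, 0.003]
contact_force: [0.9, -1.2, -1.7]
gripper_width: 38.4
grip_force: 40.6
```

```bash
python3 go.py 675.7 129.5 60
```

```text
t 3.95 pos [643.499 102.102 120.375] shift [1.016 0.982 2.01 ] turn [-0.002  0.001  0.006] w 38.35683157539106 F [ 0.935 -1.192 -1.718] 40.59605436399579
```

jog_arm(
  rows=[
    [[0.6,0.6,0,0,0,0,255],[1.0,0.96,0.5,0,0,0,255],[1.0,0.96,1.2,0,0,0,255],[1.0,0.96,1.6,0,0,0,255],[1.0,0.96,1.6,0,0,0,255]],
  ],
)

```text
t: 4.58
tool_pos: [673.1, 127.1, 72.4]
tcp_rot: [-2.328, -2.107, 0.005]
contact_force: [-0.6, 0.3, -0.1]
gripper_width: 38.0
grip_force: 40.6
```

```bash
python3 go.py 675.7 129.5 35;  python3 - <<'E'
from h import *
c=bot.calibration("top");im=cv2.cvtColor(bot.snapshot("top"),cv2.COLOR_RGB2BGR);cv2.imwrite("pics/t2.png",im)
E
```

```text
t 4.575 pos [673.079 127.135  72.391] shift [0.088 0.083 1.246] turn [-0.003  0.001  0.005] w 37.99057757595429 F [-0.626  0.315 -0.072] 40.600963002070785
```

jog_arm(
  rows=[
    [[0.09,0.08,0.5,0,0,0,255],[0.09,0.08,0.9,0,0,0,255],[0.09,0.08,1.15,0,0,0,255],[0.09,0.08,1.25,0,0,0,255],[0.09,0.08,1.28,0,0,0,255]],
  ],
)

```text
t: 5.25
tool_pos: [677.1, 130.2, 35.6]
tcp_rot: [-2.329, -2.108, 0.0]
contact_force: [1.0, -0.4, -1.0]
gripper_width: 37.9
grip_force: 40.6
```

jog_arm(
  rows=[
    [[0,0,0.02,0,0,0,255],[0,0,0.04,0,0,0,255],[0,0,0.05,0,0,0,255],[0,0,0.05,0,0,0,255]],
  ],
)

```text
t: 5.75
tool_pos: [677.1, 130.2, 34.3]
tcp_rot: [2.329, 2.108, -0.0]
contact_force: [-0.0, -0.7, -0.4]
gripper_width: 38.0
grip_force: 40.6
```

jog_arm(
  rows=[
    [[0,0,0.02,0,0,0,255],[0,0,0.04,0,0,0,255],[0,0,0.06,0,0,0,255],[0,0,0.06,0,0,0,255]],
  ],
)

```text
t: 6.25
tool_pos: [677.1, 130.2, 32.4]
tcp_rot: [2.329, 2.108, -0.0]
contact_force: [-0.0, 0.7, -0.1]
gripper_width: 38.0
grip_force: 40.6
```

jog_arm(
  rows=[
    [[0,0,0.02,0,0,0,255],[0,0,0.04,0,0,0,255],[0,0,0.04,0,0,0,255]],
  ],
)

```text
t: 6.62
tool_pos: [677.1, 130.2, 32.4]
tcp_rot: [2.329, 2.108, 0.001]
contact_force: [-3.8, -0.2, 9.0]
gripper_width: 37.9
grip_force: 41.5
```

jog_arm(
  rows=[
    [[0,0,0,0,0,0,75],[0,0,0,0,0,0,75],[0,0,-0.4,0,0,0,75],[0,0,-1.5,0,0,0,75],[0,0,-3.0,0,0,0,75]],
  ],
)

```text
t: 7.25
tool_pos: [676.5, 130.0, 121.8]
tcp_rot: [-2.329, -2.108, 0.003]
contact_force: [0.4, 0.2, 0.2]
gripper_width: 60.0
grip_force: 0.0
```

```bash
python3 go.py 415 180.5 190
```

```text
t 7.25 pos [676.488 130.047 121.827] shift [ 0.806 -8.844 -2.257] turn [-0.002  0.001  0.005] w 60.00652768266872 F [0.437 0.216 0.249] 0.0
```

jog_arm(
  rows=[
    [[0.2,-1.8,-1.5,0,0,0,0],[0.4,-3.8,-2.2,0,0,0,0],[0.6,-5.8,-2.2,0,0,0,0],[0.8,-7.8,-2.2,0,0,0,0],[0.8,-8.84,-2.2,0,0,0,0]],
  ],
)

```text
t: 7.88
tool_pos: [413.0, 180.6, 188.3]
tcp_rot: [2.328, 2.109, 0.001]
contact_force: [0.7, -0.6, 0.3]
gripper_width: 85.3
grip_force: 0.0
```

jog_arm(
  rows=[
    [[0,0,0,0,0,0,0],[0,0,0,0,0,0,0]],
  ],
)

```text
t: 8.12
tool_pos: [416.6, 180.7, 188.1]
tcp_rot: [2.328, 2.108, 0.003]
contact_force: [-0.2, -0.3, 0.7]
gripper_width: 85.3
grip_force: 0.0
```

```bash
python3 - <<'E'
from h import *
np.set_printoptions(precision=1,suppress=True)
c=bot.calibration("wrist");im=cv2.cvtColor(bot.snapshot("wrist"),cv2.COLOR_RGB2BGR);cv2.imwrite("pics/w3.png",im);print("B",lid(c,im,(415,180.5),74))
c=bot.calibration("top");im=cv2.cvtColor(bot.snapshot("top"),cv2.COLOR_RGB2BGR);cv2.imwrite("pics/t3.png",im);print("A placed",lid(c,im,(675.7,126.7),61,win=15))
E
python3 go.py 415 180.5 34
```

```text
B (array([251.8, 185.6]), array([  19,   19,   49,   48, 1775], dtype=int32), array([413.3, 184.4,  71. ]))
A placed (array([209. , 138.8]), array([ 10,   9,  13,  14, 139], dtype=int32), array([675.8, 125. ,  58. ]))
t 8.225 pos [416.802 180.463 187.441] shift [-0.006 -0.063  5.115] turn [ 0.001 -0.     0.005] w 85.26280636041886 F [ 0.264 -0.036  0.175] 0.0
```

A stands at (675.8,125.0), 1.7 mm from the middle of bay 1. The wrist and top views of B agree to about 4 mm, so I'm going down on it.

jog_arm(
  rows=[
    [[0.02,-0.07,1.8,0,0,0,0],[0.02,-0.07,3.6,0,0,0,0],[0.02,-0.07,4.7,0,0,0,0],[0.02,-0.07,5.16,0,0,0,0],[0.02,-0.07,5.16,0,0,0,0]],
  ],
  newtons=40,
)

```text
t: 8.85
tool_pos: [413.8, 181.0, 32.0]
tcp_rot: [-2.329, -2.107, 0.002]
contact_force: [0.2, 0.4, 0.6]
gripper_width: 85.5
grip_force: 0.0
```

jog_arm(
  rows=[
    [[0,0,0,0,0,0,110],[0,0,0,0,0,0,255],[0,0,0,0,0,0,255],[0,0,0,0,0,0,255]],
  ],
  newtons=40,
)

```text
t: 9.35
tool_pos: [414.4, 181.6, 33.8]
tcp_rot: [2.328, 2.108, 0.004]
contact_force: [-0.1, 0.1, 8.7]
gripper_width: 45.8
grip_force: 39.8
```

jog_arm(
  rows=[
    [[0,0,-0.3,0,0,0,255],[0,0,-1.2,0,0,0,255],[0,0,-2.4,0,0,0,255],[0,0,-3.2,0,0,0,255],[0,0,-3.2,0,0,0,255]],
  ],
)

```text
t: 9.98
tool_pos: [414.7, 181.7, 130.5]
tcp_rot: [2.328, 2.107, 0.006]
contact_force: [-0.6, 0.0, -0.8]
gripper_width: 46.0
grip_force: 41.3
```

```bash
python3 go.py 665.7 32 130; python3 - <<'E'
from h import *
np.set_printoptions(precision=1,suppress=True)
o=bot.get_obs();c=bot.calibration("top");im=cv2.cvtColor(bot.snapshot("wrist"),cv2.COLOR_RGB2BGR);cv2.imwrite("pics/w4.png",im)
E
```

```text
t 9.975 pos [414.696 181.733 130.462] shift [-4.136  8.821  0.039] turn [ 0.004 -0.002  0.005] w 45.96919235275623 F [-0.569  0.011 -0.788] 41.349436696618795
```

View pics/w4.png

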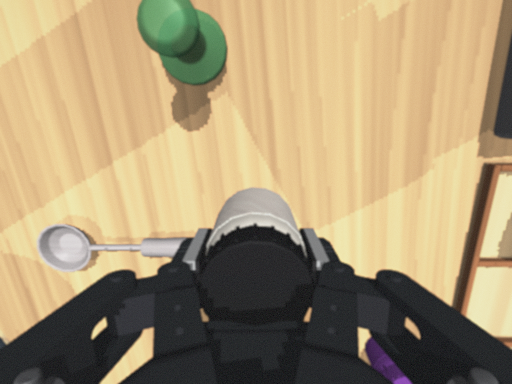

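B is held upright with its lid at (255,275), and the muller stands untouched at (185,45). Carrying B to bay 2.

jog_arm(
  rows=[
    [[-0.5,1.1,0,0,0,0,255],[-1.3,2.8,0,0,0,0,255],[-2.2,4.6,0,0,0,0,255],[-3.0,6.4,0,0,0,0,255],[-3.8,8.0,0,0,0,0,255]],
  ],
)

```text
t: 10.65
tool_pos: [642.0, 42.6, 126.7]
tcp_rot: [-2.328, -2.107, 0.002]
contact_force: [0.8, 1.3, -0.7]
gripper_width: 45.9
grip_force: 41.4
```

jog_arm(
  rows=[
    [[-0.3,0.75,0.3,0,0,0,255],[-0.3,0.8,1.2,0,0,0,255],[-0.3,0.8,1.8,0,0,0,255],[-0.3,0.8,2.0,0,0,0,255],[-0.3,0.8,2.0,0,0,0,255]],
  ],
)

```text
t: 11.28
tool_pos: [663.5, 32.6, 67.7]
tcp_rot: [-2.328, -2.108, 0.002]
contact_force: [-0.3, -0.1, -1.0]
gripper_width: 45.7
grip_force: 41.5
```

```bash
python3 go.py 665.7 32.5 40.5
```

```text
t 11.275 pos [663.52   32.636  67.67 ] shift [0.003 0.074 0.906] turn [-0.002  0.     0.005] w 45.68922484547117 F [-0.282 -0.065 -0.969] 41.45005342550576
```

jog_arm(
  rows=[
    [[0,0.04,0.3,0,0,0,255],[0,0.04,0.6,0,0,0,255],[0,0.04,0.8,0,0,0,255],[0,0.04,0.88,0,0,0,255],[0,0.04,0.88,0,0,0,255]],
  ],
)

```text
t: 11.9
tool_pos: [665.2, 32.5, 41.9]
tcp_rot: [-2.329, -2.108, 0.0]
contact_force: [0.2, -0.9, -1.5]
gripper_width: 45.8
grip_force: 41.5
```

jog_arm(
  rows=[
    [[0,0,0.02,0,0,0,255],[0,0,0.04,0,0,0,255],[0,0,0.06,0,0,0,255],[0,0,0.06,0,0,0,255]],
  ],
)

```text
t: 12.4
tool_pos: [665.2, 32.5, 40.3]
tcp_rot: [2.329, 2.108, -0.0]
contact_force: [0.4, -0.1, -1.3]
gripper_width: 46.1
grip_force: 41.5
```

jog_arm(
  rows=[
    [[0,0,0.02,0,0,0,255],[0,0,0.04,0,0,0,255],[0,0,0.06,0,0,0,255],[0,0,0.06,0,0,0,255]],
  ],
)

```text
t: 12.9
tool_pos: [665.2, 32.4, 38.9]
tcp_rot: [2.329, 2.108, 0.0]
contact_force: [-1.9, 0.0, 5.3]
gripper_width: 45.7
grip_force: 41.9
```

jog_arm(
  rows=[
    [[0,0,0,0,0,0,50],[0,0,0,0,0,0,50],[0,0,-0.4,0,0,0,50],[0,0,-1.8,0,0,0,50],[0,0,-3.6,0,0,0,50]],
  ],
)

```text
t: 13.52
tool_pos: [664.6, 32.5, 147.3]
tcp_rot: [-2.328, -2.107, 0.002]
contact_force: [0.9, -0.2, 0.8]
gripper_width: 68.5
grip_force: 0.0
```

```bash
python3 go.py 397.7 -316.3 220
```

```text
t 13.525 pos [664.572  32.458 147.294] shift [-12.452  -7.702  -2.404] turn [-0.002  0.     0.005] w 68.5190815973562 F [ 0.892 -0.242  0.752] 0.0
```

jog_arm(
  rows=[
    [[-1.2,-0.8,-1.6,0,0,0,0],[-2.9,-1.8,-2.4,0,0,0,0],[-4.6,-2.8,-2.4,0,0,0,0],[-6.3,-3.9,-2.4,0,0,0,0],[-8.0,-4.9,-2.4,0,0,0,0]],
  ],
)

```text
t: 14.15
tool_pos: [493.9, -193.0, 219.6]
tcp_rot: [2.328, 2.107, 0.001]
contact_force: [0.9, -0.7, 0.1]
gripper_width: 85.4
grip_force: 0.0
```

jog_arm(
  rows=[
    [[-1.7,-1.1,0,0,0,0,0],[-3.4,-2.1,0,0,0,0,0],[-4.45,-2.75,0,0,0,0,0],[-4.45,-2.75,0,0,0,0,0],[-4.45,-2.75,0,0,0,0,0]],
  ],
)

```text
t: 14.78
tool_pos: [400.0, -316.3, 219.0]
tcp_rot: [2.329, 2.107, 0.001]
contact_force: [-0.8, 0.4, 0.3]
gripper_width: 85.5
grip_force: 0.0
```

```bash
python3 go.py 397.7 -315.5 49; python3 - <<'E'
from h import *
np.set_printoptions(precision=1,suppress=True)
c=bot.calibration("wrist");im=cv2.cvtColor(bot.snapshot("wrist"),cv2.COLOR_RGB2BGR);cv2.imwrite("pics/w5.png",im);print("C",lid(c,im,(397.7,-316),92,win=60))
c=bot.calibration("top");im=cv2.cvtColor(bot.snapshot("top"),cv2.COLOR_RGB2BGR);cv2.imwrite("pics/t5.png",im);print("A,B placed",lid(c,im,(675.7,126.7),61,win=15),lid(c,im,(665.7,31),79,win=15))
E
```

```text
t 14.775 pos [ 399.963 -316.265  219.045] shift [ 0.019 -0.082  5.668] turn [0.001 0.    0.005] w 85.47805974098179 F [-0.764  0.437  0.343] 0.0
C (array([252.6, 185. ]), array([  34,   35,   53,   53, 2148], dtype=int32), array([ 396.8, -315.5,   89. ]))
A,B placed (array([209. , 138.8]), array([ 10,   9,  13,  14, 143], dtype=int32), array([675.9, 125.1,  58. ])) (array([242. , 142.8]), array([  8,   8,  15,  17, 204], dtype=int32), array([663.7,  32.8,  76. ]))
```

B stands at (663.7,32.8), within 3 mm of bay 2's middle. C is confirmed at about (397,-316).

jog_arm(
  rows=[
    [[0.0,-0.09,1.8,0,0,0,0],[0.0,-0.09,3.6,0,0,0,0],[0.0,-0.09,5.0,0,0,0,0],[0.0,-0.09,5.65,0,0,0,0],[0.0,-0.09,5.65,0,0,0,0]],
  ],
  newtons=45,
)

```text
t: 15.5
tool_pos: [396.9, -314.6, 47.8]
tcp_rot: [-2.325, -2.108, 0.001]
contact_force: [-0.7, 0.2, 0.0]
gripper_width: 85.1
grip_force: 0.0
```

jog_arm(
  rows=[
    [[0,0,0,0,0,0,80],[0,0,0,0,0,0,255],[0,0,0,0,0,0,255],[0,0,0,0,0,0,255]],
  ],
  newtons=45,
)

```text
t: 16.0
tool_pos: [397.9, -316.5, 50.5]
tcp_rot: [2.327, 2.107, 0.001]
contact_force: [0.0, 0.8, 4.8]
gripper_width: 52.5
grip_force: 46.6
```

jog_arm(
  rows=[
    [[0,0,-0.3,0,0,0,255],[0,0,-1.2,0,0,0,255],[0,0,-2.6,0,0,0,255],[0,0,-4.0,0,0,0,255],[0,0,-4.4,0,0,0,255]],
  ],
)

```text
t: 16.62
tool_pos: [398.0, -316.9, 184.2]
tcp_rot: [2.326, 2.105, 0.001]
contact_force: [-1.1, 0.0, -1.2]
gripper_width: 52.6
grip_force: 47.8
```

```bash
python3 go.py 655.8 -64 180; python3 - <<'E'
from h import *
im=cv2.cvtColor(bot.snapshot("wrist"),cv2.COLOR_RGB2BGR);cv2.imwrite("pics/w6.png",im)
E
```

```text
t 16.625 pos [ 398.042 -316.919  184.207] shift [9.243 7.711 0.146] turn [0.004 0.003 0.005] w 52.58726588565819 F [-1.13   0.02  -1.155] 47.84834821242839
```

View pics/w6.png

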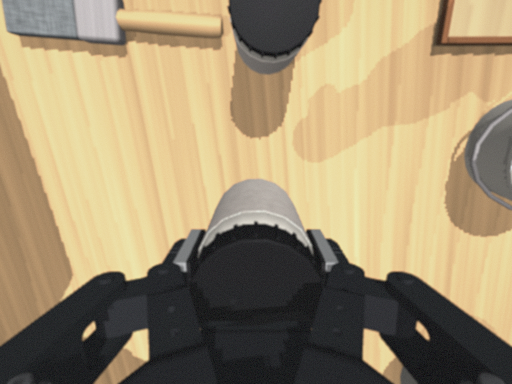

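C is held upright with its lid at (255,275); D and the pail are clear of the path. Carrying it to bay 3.

jog_arm(
  rows=[
    [[0.9,0.75,0,0,0,0,255],[2.3,1.9,0,0,0,0,255],[3.8,3.15,0,0,0,0,255],[5.3,4.4,0,0,0,0,255],[6.8,5.65,0,0,0,0,255]],
  ],
)

```text
t: 17.3
tool_pos: [586.6, -128.3, 179.5]
tcp_rot: [-2.328, -2.107, 0.002]
contact_force: [0.5, -0.7, -1.2]
gripper_width: 52.5
grip_force: 47.8
```

jog_arm(
  rows=[
    [[1.4,1.2,0,0,0,0,255],[2.2,1.85,0.4,0,0,0,255],[2.44,2.06,1.4,0,0,0,255],[2.44,2.06,2.6,0,0,0,255],[2.44,2.06,3.0,0,0,0,255]],
  ],
)

```text
t: 17.92
tool_pos: [652.6, -62.8, 87.2]
tcp_rot: [-2.326, -2.106, 0.006]
contact_force: [-0.5, 0.2, -1.8]
gripper_width: 52.8
grip_force: 47.8
```

```bash
python3 go.py 655.8 -64 57.5
```

```text
t 17.925 pos [652.613 -62.84   87.239] shift [-0.028  0.115  0.991] turn [-0.006  0.     0.006] w 52.846903680440285 F [-0.503  0.222 -1.832] 47.82463213428855
```

jog_arm(
  rows=[
    [[-0.04,0.04,0.3,0,0,0,255],[-0.04,0.04,0.6,0,0,0,255],[-0.04,0.04,0.8,0,0,0,255],[-0.04,0.04,0.9,0,0,0,255],[-0.04,0.04,0.9,0,0,0,255]],
  ],
)

```text
t: 18.55
tool_pos: [655.9, -64.6, 64.1]
tcp_rot: [2.329, 2.108, 0.0]
contact_force: [-0.0, 0.1, -1.5]
gripper_width: 52.4
grip_force: 47.8
```

jog_arm(
  rows=[
    [[0,0,0.02,0,0,0,255],[0,0,0.04,0,0,0,255],[0,0,0.06,0,0,0,255],[0,0,0.06,0,0,0,255]],
  ],
)

```text
t: 19.05
tool_pos: [655.8, -64.6, 62.1]
tcp_rot: [2.329, 2.108, -0.0]
contact_force: [0.0, 0.9, -1.6]
gripper_width: 52.5
grip_force: 47.8
```

jog_arm(
  rows=[
    [[0,0,0.04,0,0,0,255],[0,0,0.08,0,0,0,255],[0,0,0.12,0,0,0,255],[0,0,0.16,0,0,0,255],[0,0,0.16,0,0,0,255]],
  ],
)

```text
t: 19.68
tool_pos: [655.7, -64.6, 57.2]
tcp_rot: [-2.329, -2.108, 0.0]
contact_force: [-0.1, 0.8, -2.2]
gripper_width: 52.7
grip_force: 47.8
```

jog_arm(
  rows=[
    [[0,0,0.02,0,0,0,255],[0,0,0.04,0,0,0,255],[0,0,0.06,0,0,0,255],[0,0,0.06,0,0,0,255]],
  ],
)

```text
t: 20.18
tool_pos: [655.9, -64.6, 55.7]
tcp_rot: [2.329, 2.108, -0.0]
contact_force: [-0.9, 0.0, 0.1]
gripper_width: 52.4
grip_force: 48.0
```

jog_arm(
  rows=[
    [[0,0,0.015,0,0,0,255],[0,0,0.03,0,0,0,255],[0,0,0.03,0,0,0,255]],
  ],
)

```text
t: 20.55
tool_pos: [655.8, -64.5, 55.6]
tcp_rot: [2.329, 2.108, 0.001]
contact_force: [-3.3, -0.4, 7.8]
gripper_width: 52.7
grip_force: 48.8
```

jog_arm(
  rows=[
    [[0,0,0,0,0,0,30],[0,0,0,0,0,0,30],[0,0,-0.4,0,0,0,30],[0,0,-1.8,0,0,0,30],[0,0,-3.6,0,0,0,30]],
  ],
)

```text
t: 21.18
tool_pos: [655.2, -64.5, 163.5]
tcp_rot: [-2.328, -2.107, 0.002]
contact_force: [1.3, -0.1, -0.0]
gripper_width: 75.4
grip_force: 0.0
```

```bash
python3 go.py 423.7 -184 230
```

```text
t 21.175 pos [655.211 -64.526 163.49 ] shift [-4.73  -7.287 -2.202] turn [-0.002  0.     0.005] w 75.44833261642223 F [ 1.343 -0.063 -0.005] 0.0
```

jog_arm(
  rows=[
    [[-0.9,-1.4,-1.6,0,0,0,0],[-2.0,-3.1,-2.2,0,0,0,0],[-3.1,-4.8,-2.2,0,0,0,0],[-4.2,-6.5,-2.2,0,0,0,0],[-4.73,-7.27,-2.2,0,0,0,0]],
  ],
)

```text
t: 21.8
tool_pos: [422.2, -184.9, 229.9]
tcp_rot: [2.33, 2.106, 0.0]
contact_force: [-0.3, -1.2, -0.3]
gripper_width: 85.4
grip_force: 0.0
```

jog_arm(
  rows=[
    [[0,0,0,0,0,0,0],[0,0,0,0,0,0,0],[0,0,0,0,0,0,0]],
  ],
)

```text
t: 22.18
tool_pos: [425.6, -183.8, 228.7]
tcp_rot: [2.328, 2.109, 0.0]
contact_force: [-0.1, 0.2, -0.4]
gripper_width: 85.2
grip_force: 0.0
```

```bash
python3 go.py 423.7 -184 63; python3 - <<'E'
from h import *
np.set_printoptions(precision=1,suppress=True)
c=bot.calibration("wrist");im=cv2.cvtColor(bot.snapshot("wrist"),cv2.COLOR_RGB2BGR);cv2.imwrite("pics/w7.png",im);print("D",lid(c,im,(423.7,-184),110,win=60))
c=bot.calibration("top");im=cv2.cvtColor(bot.snapshot("top"),cv2.COLOR_RGB2BGR);cv2.imwrite("pics/t7.png",im);print("C placed",lid(c,im,(655.8,-64.5),97,win=15))
E
```

```text
t 22.175 pos [ 425.643 -183.79   228.736] shift [-0.013 -0.065  5.525] turn [0.    0.    0.006] w 85.21648468387727 F [-0.118  0.167 -0.394] 0.0
D (array([253.4, 186.8]), array([  29,   29,   62,   62, 2930], dtype=int32), array([ 423.2, -182.6,  107. ]))
C placed (array([278.1, 146.1]), array([  7,   6,  19,  22, 287], dtype=int32), array([654.1, -65.5,  94. ]))
```

C stands at (654.1,-65.5), within 2 mm of bay 3's middle. D is confirmed at (423.4,-183.5).

jog_arm(
  rows=[
    [[0.0,-0.08,1.6,0,0,0,0],[0.0,-0.08,3.2,0,0,0,0],[0.0,-0.08,4.6,0,0,0,0],[0.0,-0.08,5.3,0,0,0,0],[0.0,-0.08,5.48,0,0,0,0]],
  ],
  newtons=55,
)

```text
t: 22.9
tool_pos: [421.8, -183.2, 62.9]
tcp_rot: [-2.326, -2.107, 0.002]
contact_force: [0.6, 1.0, 0.8]
gripper_width: 85.4
grip_force: 0.0
```

jog_arm(
  rows=[
    [[0,0,0,0,0,0,60],[0,0,0,0,0,0,255],[0,0,0,0,0,0,255],[0,0,0,0,0,0,255]],
  ],
  newtons=55,
)

```text
t: 23.4
tool_pos: [423.2, -184.2, 65.5]
tcp_rot: [2.328, 2.107, 0.002]
contact_force: [0.7, 0.7, 7.8]
gripper_width: 60.0
grip_force: 59.1
```

jog_arm(
  rows=[
    [[0,0,-0.3,0,0,0,255],[0,0,-1.2,0,0,0,255],[0,0,-2.4,0,0,0,255],[0,0,-3.4,0,0,0,255],[0,0,-3.6,0,0,0,255]],
  ],
)

```text
t: 24.02
tool_pos: [423.2, -184.3, 174.3]
tcp_rot: [2.327, 2.106, 0.002]
contact_force: [0.3, 0.6, -3.4]
gripper_width: 59.9
grip_force: 60.7
```

```bash
python3 go.py 645.6 -160 175; python3 - <<'E'
from h import *
im=cv2.cvtColor(bot.snapshot("wrist"),cv2.COLOR_RGB2BGR);cv2.imwrite("pics/w8.png",im)
E
```

```text
t 24.025 pos [ 423.235 -184.29   174.264] shift [ 1.542  7.295 -0.003] turn [0.003 0.001 0.005] w 59.89481361599231 F [ 0.312  0.609 -3.4  ] 60.65480599645525
```

View pics/w8.png

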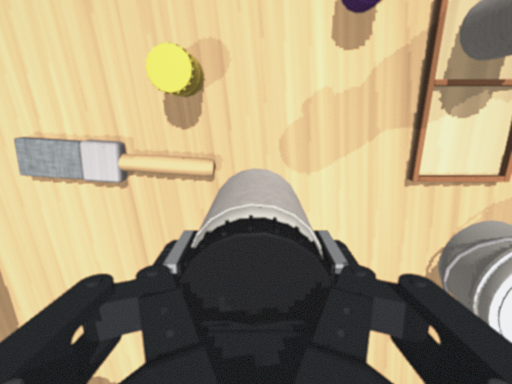

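D is held upright with its lid at (255,280), and bay 4 is visible at (465,130). Carrying it over.

jog_arm(
  rows=[
    [[0.2,0.9,0,0,0,0,255],[0.5,2.3,0,0,0,0,255],[0.8,3.7,0,0,0,0,255],[1.1,5.2,0,0,0,0,255],[1.35,6.4,0,0,0,0,255]],
  ],
)

```text
t: 24.7
tool_pos: [618.4, -162.2, 170.1]
tcp_rot: [-2.327, -2.107, 0.002]
contact_force: [-0.5, -0.5, -2.8]
gripper_width: 59.7
grip_force: 60.6
```

jog_arm(
  rows=[
    [[0.18,0.8,0.2,0,0,0,255],[0.19,0.9,0.9,0,0,0,255],[0.19,0.9,1.8,0,0,0,255],[0.19,0.9,2.4,0,0,0,255],[0.19,0.9,2.4,0,0,0,255]],
  ],
)

```text
t: 25.32
tool_pos: [643.0, -159.2, 97.0]
tcp_rot: [-2.326, -2.105, 0.005]
contact_force: [0.1, -0.8, -2.9]
gripper_width: 59.7
grip_force: 60.7
```

```bash
python3 go.py 645.6 -159.5 72.5
```

```text
t 25.325 pos [ 642.96  -159.182   97.032] shift [-0.002  0.093  0.817] turn [-0.006 -0.001  0.005] w 59.682920999696 F [ 0.069 -0.814 -2.939] 60.710638985037804
```

jog_arm(
  rows=[
    [[-0.02,0.04,0.25,0,0,0,255],[-0.02,0.04,0.5,0,0,0,255],[-0.02,0.04,0.68,0,0,0,255],[-0.02,0.04,0.74,0,0,0,255],[-0.02,0.04,0.74,0,0,0,255]],
  ],
)

```text
t: 25.95
tool_pos: [646.0, -160.4, 78.1]
tcp_rot: [2.329, 2.108, -0.0]
contact_force: [-0.3, 0.5, -3.4]
gripper_width: 59.5
grip_force: 60.7
```

jog_arm(
  rows=[
    [[0,0,0.02,0,0,0,255],[0,0,0.04,0,0,0,255],[0,0,0.04,0,0,0,255]],
  ],
)

```text
t: 26.32
tool_pos: [646.0, -160.4, 76.9]
tcp_rot: [2.329, 2.108, -0.0]
contact_force: [-0.1, 0.2, -3.9]
gripper_width: 59.6
grip_force: 60.7
```

jog_arm(
  rows=[
    [[0,0,0.04,0,0,0,255],[0,0,0.08,0,0,0,255],[0,0,0.12,0,0,0,255],[0,0,0.16,0,0,0,255],[0,0,0.16,0,0,0,255]],
  ],
)

```text
t: 26.95
tool_pos: [645.9, -160.4, 71.9]
tcp_rot: [-2.329, -2.108, 0.0]
contact_force: [0.0, 0.5, -2.9]
gripper_width: 59.6
grip_force: 60.7
```

jog_arm(
  rows=[
    [[0,0,0.02,0,0,0,255],[0,0,0.04,0,0,0,255],[0,0,0.06,0,0,0,255],[0,0,0.06,0,0,0,255]],
  ],
)

```text
t: 27.45
tool_pos: [646.0, -160.4, 70.6]
tcp_rot: [2.329, 2.108, 0.0]
contact_force: [-1.2, 1.1, 0.5]
gripper_width: 59.6
grip_force: 61.1
```

jog_arm(
  rows=[
    [[0,0,0.015,0,0,0,255],[0,0,0.025,0,0,0,255],[0,0,0.025,0,0,0,255]],
  ],
)

```text
t: 27.82
tool_pos: [646.1, -160.4, 70.6]
tcp_rot: [2.329, 2.108, 0.001]
contact_force: [-1.8, 1.4, 7.3]
gripper_width: 59.5
grip_force: 61.8
```

jog_arm(
  rows=[
    [[0,0,0,0,0,0,0],[0,0,0,0,0,0,0],[0,0,-0.4,0,0,0,0],[0,0,-1.8,0,0,0,0],[0,0,-3.6,0,0,0,0]],
  ],
)

```text
t: 28.45
tool_pos: [645.4, -160.2, 178.4]
tcp_rot: [-2.328, -2.107, 0.002]
contact_force: [2.3, -0.1, 0.5]
gripper_width: 86.0
grip_force: 0.0
```

jog_arm(
  rows=[
    [[0,0,-2.0,0,0,0,0],[0,-1.8,-2.0,0,0,0,0],[0,-3.6,-2.0,0,0,0,0],[0,-5.4,-2.0,0,0,0,0],[0,-7.0,-2.0,0,0,0,0]],
  ],
)

```text
t: 29.08
tool_pos: [435.2, -139.2, 238.4]
tcp_rot: [2.328, 2.107, 0.001]
contact_force: [0.2, 0.2, 0.4]
gripper_width: 85.2
grip_force: 0.0
```

```bash
python3 - <<'E'
from h import *
np.set_printoptions(precision=1,suppress=True)
o=bot.get_obs();print(o["t"],o["tool_pos"],o["contact_force"])
c=bot.calibration("top");im=cv2.cvtColor(bot.snapshot("top"),cv2.COLOR_RGB2BGR)
for n,g,h in [("A",(675.7,126.7),61),("B",(665.7,31.1),79),("C",(655.8,-64.5),97),("D",(645.6,-160.1),115)]:
    p=lid(c,im,g,h,win=15);print(n,p[1],p[2],np.hypot(*(p[2][:2]-g)))
s=cv2.cvtColor(bot.snapshot("side"),cv2.COLOR_RGB2BGR)
cv2.imwrite("pics/end.png",np.hstack([cv2.resize(im[100:260,130:400],(405,240)),cv2.resize(s[60:330,110:450],(390,240))]))
E
```

```text
29.075 [ 435.2 -139.2  238.4] [0.2 0.2 0.4]
A [ 10  10  14  14 146] [674.6 124.8  58. ] 2.1869250124368564
B [  8   8  15  18 211] [663.1  32.6  76. ] 3.0386185069053053
C [  7   6  19  21 279] [653.9 -65.2  94. ] 2.045033413850995
D [  6   5  22  22 371] [ 645.8 -160.9  112. ] 0.784674919147166
```

View pics/end.png

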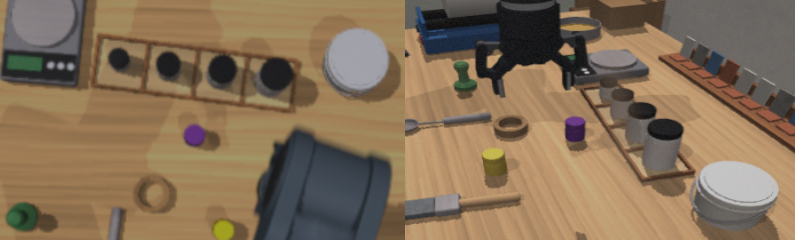

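The last picture shows all four jars upright in their bays, smallest by the scale and largest by the pail. Each is within about 3 mm of the middle, the muller is standing, and the robot touches nothing.

```bash
python3 -c "
from workcell import bot
print(bot.close_job())"
```

```text
the job is handed in; nothing more can be done
None
```

The job is handed in: all four jars stand upright in the tray in size order from the scale to the pail, each measured within about 3 mm of its compartment's middle, and the muller is still standing; no verdict came back.

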